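# Fit the modules into the double-door cabinet and log it

### The arm

A 6-joint arm with a two-finger parallel gripper is mounted at the origin on the work surface. World frame = base frame: x ahead of the robot, y to its left, z up, the work surface at z = 0. Lengths are in m, angles in rad, forces in N, time in s.
With the tool pointing down it reaches from about 0.35 to 0.85 m from the base axis. Payload 8.1 kg.
Tool frame: the origin (TCP) lies midway between the tips of the shut fingers; the grasp point (between the pads) lies 19 mm behind it (robot.grip_point_offset is the distance from the TCP to the grasp point, in m); z points along the fingers, y is the line along which they close (so a half turn about z gives the same grasp; the last joint's range is limited). The gripper opens to 93 mm and grips with 3 to 60 N. Pads are 15 mm wide; open, the fingers measure 128 mm over their backs; the gripper's body (75 mm by 188 mm) begins 65 mm behind the grasp point.
Start: joints at [1.205, 0.13, 1.488, -0, 1.523, -0.085], TCP at [0.166, 0.577, 0.219] pointing down, gripper open.
Joint ranges: [-2.96, 2.96], [-0.89, 2.26], [0.02, 2.5], [-1.34, 4.48], [0, 2.73], [-2.66, 2.66]. Speed limits (rad/s): [2.39, 2.39, 2.79, 3.14, 3.14, 3.14].

### API

Orientations are given as a rotation vector (axis times angle).
In Python, from plant import robot, read_camera, job gives the robot as it stands.
- The arm moves only by the shell command python3 -m inch 'ROWS' [FORCE]. ROWS is JSON, one flat list of numbers, 5 for each row, row after row: the shift along the world's x, y, z in mm, then the turn about the world's z in degrees, then the opening in per cent of the stroke, from 0 (shut) to 100 (fully open). In form: [dx, dy, dz, yaw, hand, dx, dy, dz, yaw, hand, ...]. A call has 1 to 10 rows; each row is the pose to reach, as a shift and turn from the pose commanded when the call began; what a row does not reach only later rows make up. A row lasts 1/12 s, in which the tool goes at most 41.7 mm and 7.16 degrees, less where a joint would pass 70% of its speed; a pose out of reach is approached as far as the arm can. A call with a gripper value outside its range is refused whole. The fingers move at their own pace and stop on an object; FORCE is the grip in N (left out, the last holds). Time passes only in rows, so rows that repeat a pose let the fingers close. It gives the time, the measured TCP pose, the force, the opening and the grip force at its end, in the units of the state.
- robot.read_state(): the state, without advancing time (a new reading comes with each control period).
- read_camera(name): name is "scene" or "side" or "wrist"; returns a dict with "image" (480x640x3 uint8, blue, green, red), "K" (3x3 intrinsics, pixels), "D" ([k1, k2, p1, p2, k3] as OpenCV has them; the pictures are not rectified), "extrinsics" (4x4, takes a point from world to camera coordinates); the wrist camera has in their place "mount" (4x4, takes a point from camera to tool coordinates, whose origin is the TCP and whose axes are the flange's). Camera axes: x right, y down, z forward; pixel columns grow to the right and rows downward; lengths in m; the calibration is good to about 2 mm. A picture is of the moment at which its call begins: read the wrist's pose just before it. There is no depth.
- job.close_job(): hands the job in; it is judged then, once.
The state is a dict: "t": time; "q": joint angles; "dq": joint speeds; "joint_torque": joint torques, N m; "tool_pos": TCP position; "orientation": TCP orientation; "force": force on the tool from outside, world axes, zero at the start; "wrist_torque": the same for the moment, N m; "opening": finger opening in m; "gripper_force": force on a finger pad.
Only numpy, scipy, OpenCV 4.12 (cv2) and the standard library are available. Lean on these libraries where they do the work, as an engineer would, in place of code of your own. Each camera call takes 0.05 s, during which the arm holds its last target. There are 200 camera calls.

### The job

Fit out the double-door cabinet lying on its back on the bench: swing its active leaf wide open, withdraw the flush bolt on the passive leaf and swing that leaf wide open too, then stand every power and relay module from the bench upright on the mounting plate inside. With both doors still open, squeeze the scan gun's trigger fully and let it go to log the contents. Then shut the passive leaf fully, shoot its bolt fully home, shut the active leaf fully over it, and leave the other things on the bench where they are.

Things in the scene. Friction and masses are not known exactly. Their poses are not given: they have to be found in the camera images.
- cabinet: Fixed double-door cabinet of grey sheet steel lying on its back, doors facing up: 240 mm along its x, 320 mm along its y, walls 100 mm high, 5 mm thick. Origin at the centre of its underside, z up; the steel mounting plate (inner floor) is at z = 12 mm, 230 x 310 mm. Its yaw is small. Hinge lines run along its x: active leaf's at y = +158, z = 112 mm, passive leaf's at y = -158, z = 100 mm.
- active_leaf (a joint): Hinge of the active leaf (larger, +y side), rad: 0 shut, 1.5 wide open at its stop, almost upright. Grey panel 240 x 188 x 6 mm, upper face at z = 134 mm when shut. Its free edge laps 30 mm past the cabinet's centre line over the passive leaf and hides the flush bolt: it opens first and shuts last. Friction hinge: it stays at any angle; about 5 N at its handle moves it.
- active_handle (a point): Middle of the active leaf's grab bar: a round steel bar 12 mm thick, 90 mm long, parallel to the cabinet's x. Shut, it is at x = 0, y = 0, z = 170 mm of the cabinet's frame: 158 mm from the hinge line towards -y and 58 mm above it; 36 mm clear of the panel's face (bar centre to face). It swings with the leaf, up and towards +y.
- passive_leaf (a joint): Hinge of the passive leaf (right, -y side), rad: 0 shut, 1.5 wide open at its stop. Grey panel 240 x 154 mm, 6 mm thick, upper face at z = 106 mm when shut. Held shut by the flush bolt until that is withdrawn. Stiff friction hinge: it stays at any angle; about 5 N at its handle moves it.
- passive_handle (a point): Middle of the passive leaf's grab bar: round steel bar 12 mm thick, 90 mm long, parallel to the cabinet's x. Shut, it is at x = -30, y = -50, z = 152 mm of the cabinet's frame: 108 mm from the hinge line towards +y and 52 mm above it; bar centre 46 mm off the panel's face. It swings with the leaf, up and towards -y.
- flush_bolt (a joint): Slide of the brass flush bolt along the passive leaf's free edge, m: 0 shot home (tongue 20 mm past the cabinet's +x wall, under a steel keeper staple there), 0.026 fully withdrawn; grows as the tab moves towards the cabinet's -x. The tongue clears the keeper beyond 0.016. It stays where it is left; about 3 N slides it.
- bolt_tab (a point): Middle of the bolt's brass thumb tab: the tab is 20 mm along the cabinet's x, 12 mm wide along its y, and stands 20 mm above the passive leaf's face (z 106 to 126 mm with the leaf shut; this point is at z = 116 mm). Shut and shot home: x = +60, y = -15 mm of the cabinet's frame.
- scan_gun: Fixed scan gun clamped upside down in a bench stand: base 90 mm square, black head at z 49 to 91 mm pointing along its +x towards the cabinet, pistol grip rising upright from the head to z = 167 mm. The grip is 30 mm along the gun's x (-15 to +15 mm) and 28 mm along its y. Origin at the centre of the base's underside. The trigger is on the grip's +x side.
- trigger (a joint): Sprung trigger hinge, rad: 0 let go, 0.33 fully squeezed at its stop. A bare aluminium lever 60 mm tall, 20 mm wide, 10 mm thick, hinged at its foot at the gun's x = 22, z = 96 mm; let go it leans 0.35 rad away from the grip, squeezed it stands upright beside it. It springs back; about 9 N at its pad squeezes it fully.
- trigger_pad (a point): Point on the trigger lever's centre line, 40 mm from its hinge: at the gun's x = 36, z = 134 mm when let go and x = 23, z = 136 mm when squeezed. Over grip and lever it measures about 56 mm at that height when let go and 42 mm when squeezed.
- power_a: Grey DIN power module standing on its base: 84 mm along its x, 36 mm along its y, 36 mm high at the ends and 52 mm high in the middle 52 mm; 0.18 kg. Origin at the centre of its underside. May be absent.
- power_b: A second grey power module, same as power_a. May be absent.
- relay_a: White relay module standing on its base, a block 72 mm along its x, 46 mm along its y, 44 mm high; 0.15 kg. Origin at the centre of its underside. May be absent.
- multimeter: Bystander, not part of the job: blue hand-held meter lying flat, 85 x 170 x 40 mm. Origin at the centre of its underside.
- jar: Bystander, not part of the job: green glass jar with yellow cap, 56 mm across, 110 mm tall. Origin at the centre of its underside.
- adaptor: Bystander, not part of the job: black mains adaptor block, 90 x 60 x 45 mm. Origin at the centre of its underside.
- solder_reel: Bystander, not part of the job: aluminium reel standing on its flange, 50 mm across, 31 mm tall. Origin at the centre of its underside.
- tape_roll: Bystander, not part of the job: roll of amber tape lying flat, 90 mm across, 25 mm tall. Origin at the centre of its underside.
- project_box: Bystander, not part of the job: open black box with a circuit board in it, 120 x 80 x 45 mm. Origin at the centre of its underside.
Things that resemble listed ones, but are neither listed nor needed, are in the scene too. Leave any pink look-alike of the power_b alone.

How it is judged:
By the outcome, as a careful person would: the job done as asked, in the order asked, and still so for the second after the job is handed in, with the robot touching nothing.
Of power_a, power_b, relay_a only 2 to 3 are there at a start; the rules pass over those that are not, and their reading is None.
At some moment in a run one of power_a, power_b, relay_a may be knocked a few centimetres aside while the robot is not near it.
It also fails if it takes over 210 s, if anything falls off the work surface, if the arm or the gripper's body presses on something with over 40 N, if the wrist force passes 120 N, or if a joint passes its speed limit or range.

## Working session

There is one attempt and no reset: what is moved stays moved. The work goes in short steps, Python scripts to look and compute and a shell command to move; the robot and the scene stay as the last step left them, time stands still between calls to the robot, and variables do not carry over. Pictures are saved under pics/ and viewed, at most 14 in all, crops included, and the job is handed in when it is done.

```bash
ls; mkdir -p pics
cat > h.py <<'E'
import numpy as np, cv2
from plant import robot, read_camera, job
def cam(n):
    s=robot.read_state(); c=read_camera(n); c['s']=s
    if n=='wrist':
        T=np.eye(4); T[:3,:3]=cv2.Rodrigues(np.array(s['orientation'],float))[0]; T[:3,3]=s['tool_pos']
        c['extrinsics']=np.linalg.inv(T@np.array(c['mount']))
    c['E']=np.array(c['extrinsics'],float);c['K']=np.array(c['K'],float);c['D']=np.array(c['D'],float)
    return c
def ray(c,px):
    p=cv2.undistortPoints(np.array(px,float).reshape(-1,1,2),c['K'],c['D']).reshape(-1,2)
    R=c['E'][:3,:3];t=c['E'][:3,3]
    d=np.c_[p,np.ones(len(p))]@R
    return -R.T@t,d
def onz(c,px,z):
    o,d=ray(c,px); return o+d*((z-o[2])/d[:,2])[:,None]
def proj(c,P):
    P=np.array(P,float).reshape(-1,3)
    return cv2.projectPoints(P,cv2.Rodrigues(c['E'][:3,:3])[0],c['E'][:3,3],c['K'],c['D'])[0].reshape(-1,2)
def save(c,n,crop=None,k=1):
    im=c['image']
    if crop: x0,y0,x1,y1=crop; im=im[y0:y1,x0:x1]
    cv2.imwrite('pics/'+n,cv2.resize(im,None,fx=k,fy=k,interpolation=cv2.INTER_CUBIC) if k!=1 else im)
E
python3 - <<'E'
from h import *
for n in('scene','side'):
    c=cam(n);save(c,n+'0.png');np.save('pics/%s0.npy'%n,c['image']);print(n,c['E'].round(3).tolist(),c['K'].round(1).tolist(),c['D'])
print(robot.read_state(),robot.grip_point_offset)
E
```

```text
pics
scene [[-0.212, 0.977, -0.018, 0.109], [0.631, 0.123, -0.766, -0.235], [-0.746, -0.174, -0.643, 1.628], [0.0, 0.0, 0.0, 1.0]] [[470.8, 0.0, 311.0], [0.0, 470.8, 237.0], [0.0, 0.0, 1.0]] [0.03505562 0.         0.         0.         0.        ]
side [[0.81, -0.586, -0.017, -0.454], [-0.384, -0.508, -0.771, 0.3], [0.443, 0.631, -0.637, 0.904], [0.0, 0.0, 0.0, 1.0]] [[497.9, 0.0, 317.8], [0.0, 497.9, 238.6], [0.0, 0.0, 1.0]] [-0.02145925  0.          0.          0.          0.        ]
{'t': 0.1, 'q': array([ 1.20458623e+00,  1.31123733e-01,  1.48913506e+00, -1.18947927e-05,
        1.52297600e+00, -8.53914461e-02]), 'dq': array([-0.00042035, -0.00089919, -0.0032756 , -0.00059265,  0.00087102,
       -0.00295084]), 'joint_torque': array([ 9.20617495e-04, -5.61346328e+01, -4.93096089e+01,  7.70181860e-02,
        2.92386278e-02, -7.29585122e-05]), 'tool_pos': array([0.16608608, 0.57604155, 0.21768897]), 'orientation': array([-4.39610060e-01, -3.11032215e+00,  2.51788670e-03]), 'force': array([-0.44242163, -0.83199006,  0.32991868]), 'wrist_torque': array([-0.04502012,  0.02597984,  0.01013917]), 'gripper_force': 0.0, 'opening': 0.09280168006423907} 0.0188
```

View pics/scene0.png

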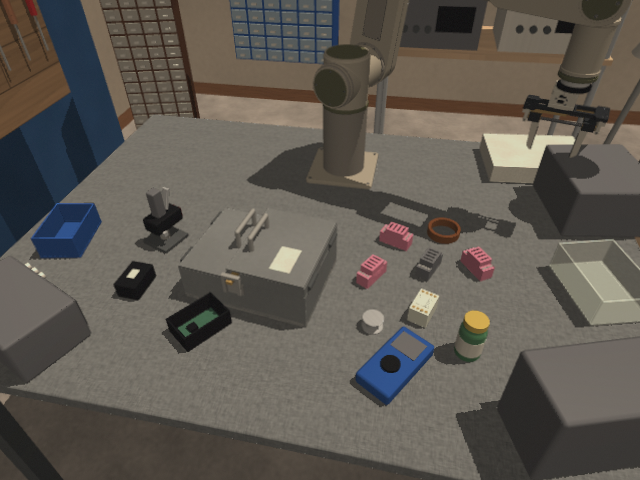

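View pics/side0.png

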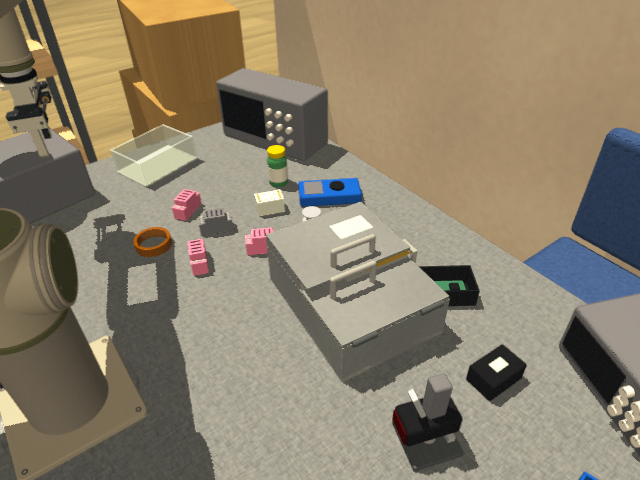

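The scene view shows the cabinet at (262,262), with the labelled active leaf on the right and the keeper at (232,283). The gun is at (165,225). There is one grey module at (428,263), a white relay at (424,306), and three pink look-alikes at (397,235), (372,270) and (478,262). The side view agrees. Next I'll enlarge the cabinet.

Run:
```python
import numpy as np,cv2
a=np.load('pics/scene0.npy')[170:330,130:350];cv2.imwrite('pics/s1.png',cv2.convertScaleAbs(cv2.resize(a,None,fx=3.6,fy=3.6,interpolation=cv2.INTER_CUBIC),alpha=1.6))
```

```text
(no output)
```

View pics/s1.png

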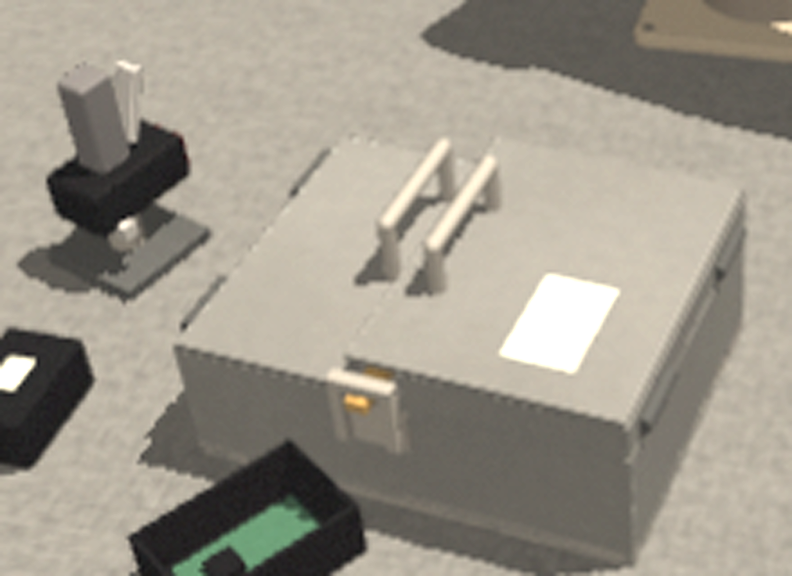

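Run:
```python
from h import *
c=cam('scene')
def P(px,z): 
    return onz(c,np.array(px,float)/3.6+[130,170],z)
A=P([(628,425),(745,190),(345,358)],.134)
B=P([(178,347)],.106);H=P([(490,160),(432,245)],.170);H2=P([(447,144),(383,225)],.152);Z=P([(632,562)],0)
print(A,B,H,H2,Z,sep='\n')
loc=np.array([(.12,.158),(-.12,.158),(.12,-.03),(.12,-.158),(0,0),(-.03,-.05)])
W=np.r_[A,B,[H.mean(0)],[H2.mean(0)]][:,:2]
lc=loc.mean(0);wc=W.mean(0);U,_,V=np.linalg.svd((loc-lc).T@(W-wc));R=(U@V).T
t=wc-R@lc;print('cab',t,np.degrees(np.arctan2(R[1,0],R[0,0])));print((W-(loc@R.T+t)).round(4))
for n,px,z in(('grip',(90,77),.167),('lever',(129,65),.152)): print(n,P([px],z))
im=c['image'];print('grey',onz(c,[(428,261)],.045),'relay',onz(c,[(424,300)],.044),'grip base',P([(208,235),(130,295)],.005))
d=cam('side');print('grip side',onz(d,[(439,381)],.167),'lever',onz(d,[(414,394)],.152))
print('grey',onz(d,[(215,214)],.045),'relay',onz(d,[(268,198)],.044))
```

```text
[[ 0.70336152  0.02961364  0.134     ]
 [ 0.46710588  0.05940935  0.134     ]
 [ 0.68154201 -0.15692956  0.134     ]]
[[ 0.66593461 -0.2819205   0.106     ]]
[[ 0.51261385 -0.10950977  0.17      ]
 [ 0.60630277 -0.12056904  0.17      ]]
[[ 0.47789585 -0.15292342  0.152     ]
 [ 0.57263759 -0.16761692  0.152     ]]
[[0.69776933 0.02727453 0.        ]]
cab [ 0.56411825 -0.11281377] -7.021041452080272
[[ 0.0008  0.0003]
 [ 0.0028  0.0007]
 [ 0.002   0.0003]
 [ 0.002   0.0024]
 [-0.0047 -0.0022]
 [-0.003  -0.0015]]
grip [[ 0.46809969 -0.42742606  0.167     ]]
lever [[ 0.42806747 -0.41933731  0.152     ]]
grey [[0.46649397 0.29542007 0.045     ]] relay [[0.60227444 0.28997154 0.044     ]] grip base [[ 0.44457213 -0.37792914  0.005     ]
 [ 0.52358155 -0.40733255  0.005     ]]
grip side [[ 0.47093443 -0.43371609  0.167     ]] lever [[ 0.43412648 -0.42144807  0.152     ]]
grey [[0.45547985 0.30037398 0.045     ]] relay [[0.60118893 0.28026349 0.044     ]]
```

```bash
python3 -m inch '[20,-30,30,0,60, 260,-460,90,9,60, 260,-460,90,9,60, 260,-460,90,9,60, 260,-460,90,9,60, 260,-460,90,9,60, 260,-460,90,9,60, 260,-460,90,9,60, 260,-460,90,9,60, 260,-460,90,9,60]' 20
python3 -m inch '[160,-270,10,0,60, 160,-270,10,0,60, 160,-270,10,0,60, 160,-270,10,0,60, 160,-270,10,0,60, 160,-270,10,0,60, 160,-270,10,0,60, 160,-270,10,0,60, 160,-270,10,0,60, 160,-270,10,0,60]'
python3 - <<'E'
from h import *
c=cam('wrist');save(c,'w1.png');np.save('pics/w1.npy',c['image']);print(c['s']['tool_pos'],c['s']['orientation'],c['s']['t'],c['E'].round(3).tolist(),c['K'].round(0).tolist())
E
```

```text
t: 1.03
tool_pos: [0.3657, 0.2236, 0.2931]
orientation: [0.194, 3.135, 0.0]
force: [1.1, -0.6, 0.0]
opening: 0.0553
gripper_force: 0.0
t: 1.87
tool_pos: [0.5254, -0.0457, 0.302]
orientation: [-0.198, -3.134, -0.001]
force: [0.1, 0.9, -0.0]
opening: 0.0559
gripper_force: 0.0
[ 0.52538286 -0.04570269  0.30201663] [-1.98093148e-01 -3.13385943e+00 -5.15910879e-04] 1.8667 [[0.125, 0.992, 0.0, -0.019], [0.959, -0.121, 0.256, -0.56], [0.254, -0.032, -0.967, 0.336], [0.0, 0.0, 0.0, 1.0]] [[404.0, 0.0, 328.0], [0.0, 404.0, 240.0], [0.0, 0.0, 1.0]]
```

View pics/w1.png

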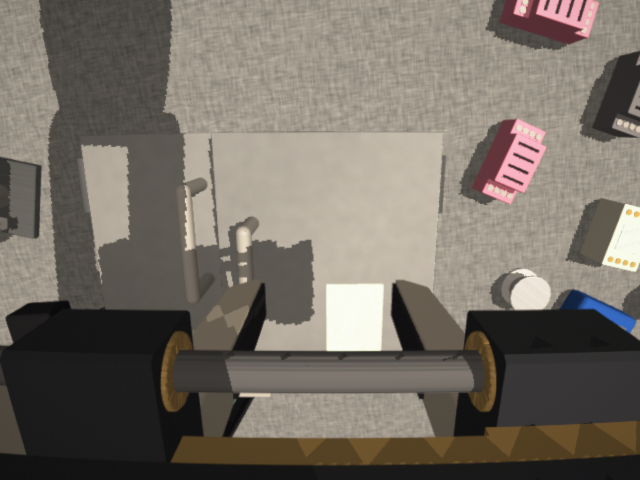

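Run:
```python
from h import *
c=cam('wrist')
print(onz(c,[(443,131),(212,133)],.134)); print('act rear end',onz(c,[(243,230)],.17),'pas',onz(c,[(186,188),(195,297)],.152))
t=np.array([.563,-.113]);a=np.radians(-7);R=np.array([[np.cos(a),-np.sin(a)],[np.sin(a),np.cos(a)]])
print([(R@p+t).round(4) for p in [(-.12,.158),(-.12,-.03),(-.045,0),(-.075,-.05),(.015,-.05)]])
```

```text
[[ 0.46298235  0.05516197  0.134     ]
 [ 0.44145855 -0.13004662  0.134     ]]
act rear end [[ 0.51648283 -0.11017825  0.17      ]] pas [[ 0.480947   -0.15366288  0.152     ]
 [ 0.57270379 -0.16578724  0.152     ]]
[array([0.4631, 0.0584]), array([ 0.4402, -0.1282]), array([ 0.5183, -0.1075]), array([ 0.4825, -0.1535]), array([ 0.5718, -0.1645])]
```

```bash
python3 -m inch '[37,-69,0,0,38, 37,-69,0,0,38, 37,-69,-40,0,38, 37,-69,-80,0,38, 37,-69,-115,0,38, 37,-69,-145,0,38, 37,-69,-145,0,38, 37,-69,-145,0,0, 37,-69,-145,0,0, 37,-69,-145,0,0]' 20
python3 - <<'E'
import numpy as np
a=np.radians(-7);u=np.array([-np.sin(a),np.cos(a)])
for n,h,r,s in(('act',(158,112),(158,58),1),('pas',(158,100),(108,52),-1)):
    prev=None
    for th in np.linspace(0,1.5,11):
        y=-r[0]*np.cos(th)+r[1]*np.sin(th); z=r[0]*np.sin(th)+r[1]*np.cos(th)
        d=np.r_[u*s*(y+r[0]),z-r[1]];print(n,round(th,2),d.round(0))
E
```

```text
t: 2.8
tool_pos: [0.5643, -0.1135, 0.1613]
orientation: [0.193, 3.131, -0.002]
force: [0.2, -0.7, 0.3]
opening: 0.0196
gripper_force: 0.0
act 0.0 [0. 0. 0.]
act 0.15 [ 1. 10. 23.]
act 0.3 [ 3. 24. 44.]
act 0.45 [ 5. 41. 63.]
act 0.6 [ 7. 60. 79.]
act 0.75 [10. 81. 92.]
act 0.9 [ 13. 104. 102.]
act 1.05 [ 16. 129. 108.]
act 1.2 [ 19. 154. 110.]
act 1.35 [ 22. 179. 109.]
act 1.5 [ 25. 203. 104.]
pas 0.0 [-0. -0.  0.]
pas 0.15 [-1. -9. 16.]
pas 0.3 [ -2. -20.  30.]
pas 0.45 [ -4. -33.  42.]
pas 0.6 [ -6. -48.  52.]
pas 0.75 [ -8. -64.  60.]
pas 0.9 [-10. -81.  65.]
pas 1.05 [-12. -99.  68.]
pas 1.2 [ -14. -116.   68.]
pas 1.35 [ -16. -134.   65.]
pas 1.5 [ -19. -151.   59.]
```

```bash
python3 -m inch '[0,0,-4,0,0, 0,0,-4,0,0, 0,0,-4,0,0, 0,0,-4,0,0]'
python3 -m inch '[1,4,12,0,0, 1,10,23,0,0, 2,17,34,0,0, 3,24,44,0,0, 4,32,54,0,0, 5,41,63,0,0, 6,50,71,0,0, 7,60,79,0,0, 8,70,86,0,0, 10,81,92,0,0]'
```

```text
t: 3.13
tool_pos: [0.5649, -0.1159, 0.1576]
orientation: [0.195, 3.129, -0.006]
force: [0.6, -7.3, 5.8]
opening: 0.0112
gripper_force: 20.0
t: 3.97
tool_pos: [0.5749, -0.0363, 0.2521]
orientation: [0.198, 3.125, -0.01]
force: [-4.1, -13.3, 15.4]
opening: 0.0117
gripper_force: 20.0
```

```bash
python3 -m inch '[1,11,5,0,0, 3,23,10,0,0, 4,35,13,0,0, 6,48,16,0,0, 8,60,18,0,0, 9,73,18,0,0, 11,86,18,0,0, 12,98,17,0,0, 14,110,15,0,0, 15,122,12,0,0]'
python3 -m inch '[0,3,-1,0,0, 0,4,-1,0,0, 0,4,-1,0,0]'
```

```text
t: 4.8
tool_pos: [0.5897, 0.0886, 0.2611]
orientation: [0.196, 3.128, -0.003]
force: [-2.7, -38.8, 31.0]
opening: 0.013
gripper_force: 19.8
t: 5.05
tool_pos: [0.5895, 0.0877, 0.2609]
orientation: [0.2, 3.128, -0.014]
force: [-0.1, -25.5, 13.2]
opening: 0.0113
gripper_force: 20.0
```

```bash
python3 -m inch '[0,-2,0,0,28, 0,-2,0,0,28, 0,-2,20,0,28, 0,-2,60,0,28, 4,-30,60,0,40, 10,-70,60,0,40, 15,-110,55,0,40, 20,-150,40,0,40, 25,-190,20,0,40, 31,-224,-20,0,40]' 
python3 -m inch '[0,0,0,0,40, 0,0,0,0,40]'
python3 - <<'E'
from h import *
c=cam('wrist');save(c,'w2.png');print(c['s']['tool_pos']);print(proj(c,[(.6208,-.1367,.126)]))
E
```

```text
t: 5.88
tool_pos: [0.6183, -0.123, 0.2514]
orientation: [0.195, 3.129, -0.002]
force: [0.3, -0.1, 0.0]
opening: 0.0369
gripper_force: 0.0
t: 6.05
tool_pos: [0.6153, -0.1209, 0.2455]
orientation: [-0.198, -3.131, -0.003]
force: [-0.5, -0.1, 0.2]
opening: 0.0371
gripper_force: 0.0
[ 0.61530998 -0.12086959  0.24552223]
[[309.32168945 245.03124015]]
```

View pics/w2.png

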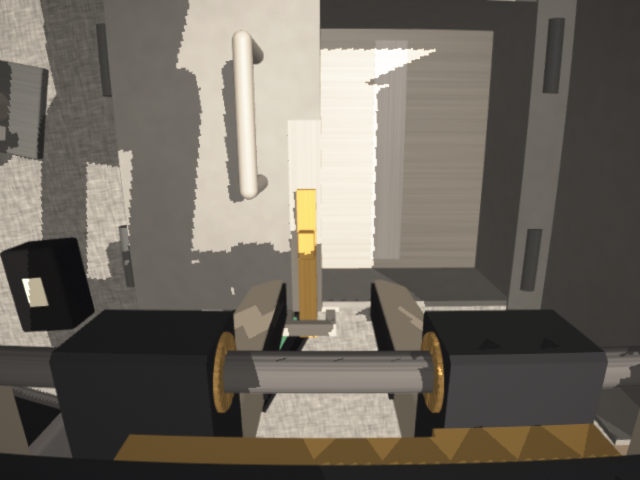

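Run:
```python
from h import *
c=cam('wrist')
im=c['image'];print([(y,im[y,307].tolist()) for y in range(184,272,4)])
t=np.array([.563,-.1145]);a=np.radians(-7);R=np.array([[np.cos(a),-np.sin(a)],[np.sin(a),np.cos(a)]])
for z in(.126,.106): print(z,((onz(c,[(306,190),(307,231),(307,253)],z)[:,:2]-t)@R).round(4))
```

```text
[(184, [225, 240, 247]), (188, [110, 210, 248]), (192, [125, 230, 253]), (196, [124, 230, 253]), (200, [124, 229, 253]), (204, [123, 229, 253]), (208, [123, 228, 253]), (212, [123, 228, 253]), (216, [122, 228, 253]), (220, [122, 227, 253]), (224, [122, 227, 253]), (228, [64, 121, 158]), (232, [121, 225, 252]), (236, [122, 228, 253]), (240, [122, 227, 253]), (244, [122, 227, 253]), (248, [122, 227, 253]), (252, [69, 130, 171]), (256, [61, 114, 149]), (260, [63, 118, 154]), (264, [63, 118, 154]), (268, [63, 118, 155])]
0.126 [[ 0.0212 -0.0159]
 [ 0.0513 -0.0156]
 [ 0.0681 -0.0158]]
0.106 [[ 0.0239 -0.0169]
 [ 0.0561 -0.0166]
 [ 0.0741 -0.0169]]
```

```bash
python3 -m inch '[5,-17,-40,0,38, 5,-17,-80,0,38, 5,-17,-115,0,38, 5,-17,-135,0,38, 5,-17,-135,0,38, 5,-17,-135,0,0, 5,-17,-135,0,0, 5,-17,-135,0,0, 5,-17,-135,0,0, 5,-17,-135,0,0]' 25
python3 -m inch '[-4,0,0,0,0, -9,1,0,0,0, -14,2,0,0,0, -19,2,0,0,0, -24,3,0,0,0, -28,3,0,0,0, -29,3,0,0,0, -29,3,0,0,0]'
```

```text
t: 6.98
tool_pos: [0.6235, -0.1383, 0.1163]
orientation: [0.194, 3.131, -0.003]
force: [0.1, -3.4, 7.0]
opening: 0.012
gripper_force: 25.0
t: 7.65
tool_pos: [0.5973, -0.1351, 0.1168]
orientation: [0.194, 3.124, -0.003]
force: [14.0, -1.8, 0.0]
opening: 0.012
gripper_force: 25.0
```

```bash
python3 -m inch '[2,0,0,0,40, 2,0,0,0,40, 2,0,35,0,40, 0,0,70,0,40, -35,-12,72,0,40, -69,-25,70,0,40, -69,-25,55,0,40, -69,-25,22,0,40, -69,-25,20,0,40, -69,-25,20,0,40]'
python3 -m inch '[0,0,0,0,0, 0,0,0,0,0, 0,0,0,0,0, 0,0,0,0,0, 0,0,0,0,0]' 20
```

```text
t: 8.48
tool_pos: [0.5215, -0.1584, 0.1312]
orientation: [-0.194, -3.131, -0.003]
force: [-0.2, 0.5, 0.5]
opening: 0.0372
gripper_force: 0.0
t: 8.9
tool_pos: [0.5244, -0.1613, 0.1345]
orientation: [0.194, 3.134, -0.006]
force: [0.1, -7.0, 1.7]
opening: 0.0114
gripper_force: 20.0
```

```bash
python3 -m inch '[0,-4,8,0,0, -1,-9,16,0,0, -2,-14,23,0,0, -2,-20,30,0,0, -3,-26,36,0,0, -4,-33,42,0,0, -5,-40,47,0,0, -6,-48,52,0,0, -7,-56,56,0,0, -8,-64,60,0,0]'
python3 -m inch '[-1,-8,3,0,0, -2,-17,5,0,0, -3,-26,7,0,0, -4,-35,8,0,0, -5,-44,8,0,0, -6,-52,8,0,0, -7,-61,7,0,0, -8,-70,5,0,0, -9,-79,2,0,0, -11,-88,-1,0,0]'
```

```text
t: 9.73
tool_pos: [0.5169, -0.2214, 0.1959]
orientation: [0.191, 3.133, 0.005]
force: [-0.4, 11.0, 10.0]
opening: 0.0116
gripper_force: 20.0
t: 10.57
tool_pos: [0.5055, -0.3115, 0.1939]
orientation: [0.193, 3.133, -0.0]
force: [4.5, 4.0, 1.7]
opening: 0.0115
gripper_force: 20.0
```

```bash
python3 -m inch '[0,-4,-2,0,0, 0,-7,-3,0,0, 0,-7,-3,0,0, 0,-7,-3,0,0]'
python3 -m inch '[0,4,1,0,28, 0,4,1,0,28, 0,4,40,0,28, 0,4,80,0,28, 0,44,100,0,28, -10,84,100,0,40, -20,120,100,0,40, -30,160,100,0,60, -30,200,100,0,60, -40,240,100,0,60]'
python3 -m inch '[-60,120,20,0,80, -60,240,20,0,80, -60,240,20,0,80, -60,240,20,0,80, -60,240,20,0,80, -60,240,20,0,80, -60,240,20,0,80, -60,240,20,0,80]'
python3 - <<'E'
from h import *
c=cam('wrist');save(c,'w3.png');print(c['s']['tool_pos'])
c=cam('side');save(c,'side3.png')
E
```

```text
t: 10.9
tool_pos: [0.5059, -0.3129, 0.1925]
orientation: [0.189, 3.135, 0.013]
force: [-5.9, 30.0, 24.6]
opening: 0.0112
gripper_force: 20.0
t: 11.73
tool_pos: [0.4645, -0.0773, 0.2892]
orientation: [0.196, 3.135, -0.001]
force: [1.0, 1.0, 0.4]
opening: 0.0523
gripper_force: 0.0
t: 12.4
tool_pos: [0.4043, 0.1633, 0.3094]
orientation: [0.187, 3.135, -0.001]
force: [0.5, -0.8, -0.4]
opening: 0.0746
gripper_force: 0.0
[0.40425953 0.16326134 0.30936212]
```

View pics/w3.png

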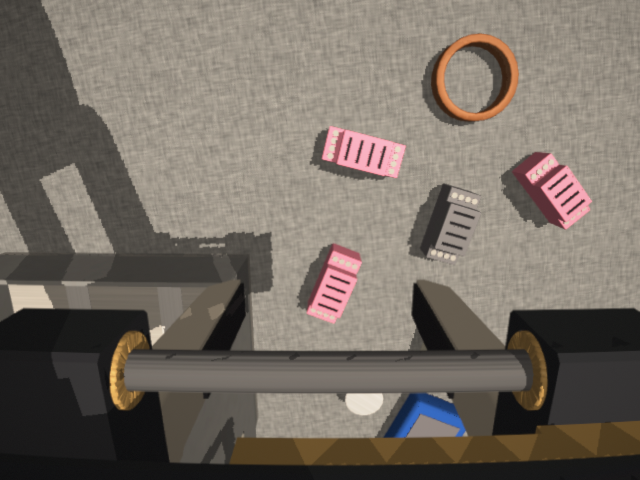

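View pics/side3.png

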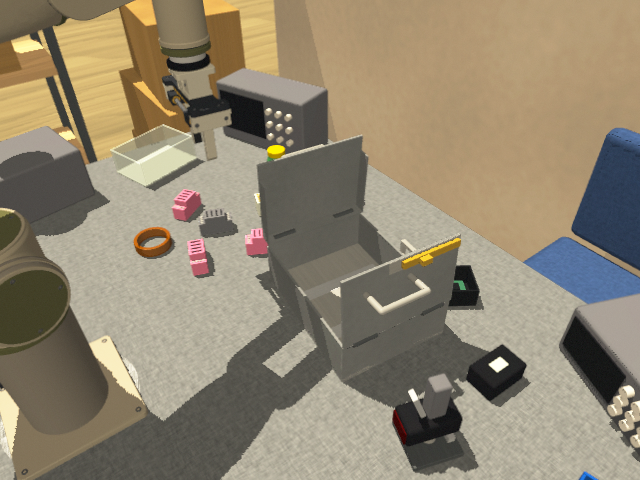

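Run:
```python
from h import *
c=cam('wrist');print(onz(c,[(454,223),(460,190),(443,258)],.045));save(c,'w3c.png',(400,130,620,290),3.6)
s=cam('scene');print(onz(s,[(424,302)],.04))
```

```text
[[0.44477532 0.29329533 0.045     ]
 [0.40920694 0.30145554 0.045     ]
 [0.48347827 0.2792029  0.045     ]]
[[0.60480565 0.29057791 0.04      ]]
```

View pics/w3c.png

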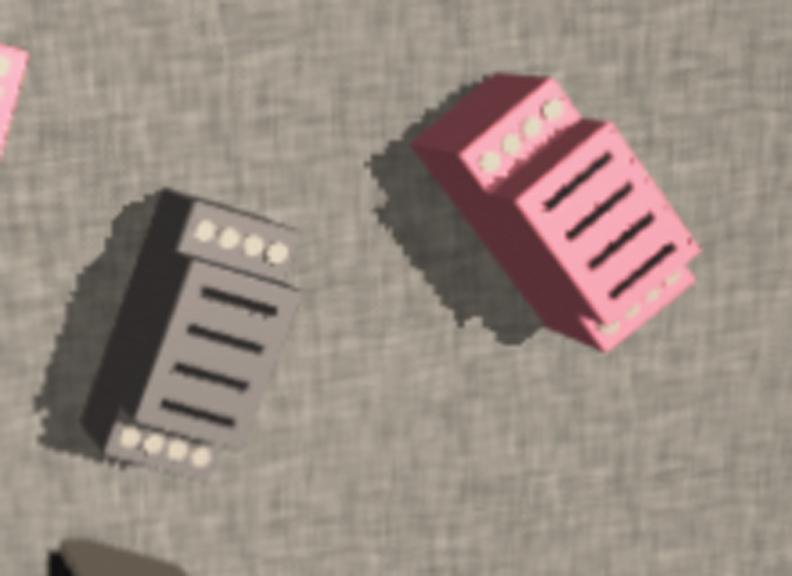

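Of the four module shapes, the pink ones at (364,153), (335,285) and (553,190) are look-alikes. Only (454,223) is grey with the stepped top, so it is the power module.

Run:
```python
from h import *
c=cam('wrist');q=np.array([(195,260),(300,290),(240,440),(137,415)])/3.6+[400,130]
P=onz(c,q,.052)[:,:2];v=(P[2]+P[3]-P[0]-P[1])/2;print(P,P.mean(0),np.linalg.norm(v),np.linalg.norm(P[1]-P[0]),np.degrees(np.arctan2(v[1],v[0])))
s=c['s'];print(s['tool_pos'],s['orientation'],(P.mean(0)-s['tool_pos'][:2])*1e3)
```

```text
[[0.42074851 0.29178007]
 [0.4336222  0.32287353]
 [0.47809687 0.30304855]
 [0.46616028 0.27188617]] [0.44965696 0.29739708] 0.04913543494637138 0.03365315889173536 -23.83959915488184
[0.40509922 0.16022186 0.30892367] [-1.97961029e-01 -3.13518023e+00  1.09584214e-03] [ 44.5577467  137.17521702]
```

```bash
python3 -m inch '[44,137,-20,-16,75, 44,137,-50,-16,75, 44,137,-90,-16,75, 44,137,-130,-16,75, 44,137,-150,-16,75, 44,137,-180,-16,75, 44,137,-180,-16,75]'
python3 -m inch '[0,0,-40,0,75, 0,0,-80,0,75, 0,0,-113,0,75, 0,0,-113,0,75, 0,0,-113,0,75, 0,0,-113,0,0, 0,0,-113,0,0, 0,0,-113,0,0, 0,0,-113,0,0, 0,0,-113,0,0]' 25
```

```text
t: 13.23
tool_pos: [0.4457, 0.2962, 0.1217]
orientation: [-0.629, -3.07, 0.01]
force: [0.0, 0.1, -0.4]
opening: 0.0696
gripper_force: 0.0
t: 14.07
tool_pos: [0.4496, 0.2993, 0.0176]
orientation: [0.628, 3.076, 0.002]
force: [-0.9, -0.1, 0.6]
opening: 0.0408
gripper_force: 0.0
```

```bash
python3 -m inch '[0,0,0,0,0, 0,0,0,0,0, 0,0,0,0,0, 0,0,30,0,0, 0,0,70,0,0, 0,0,110,0,0, 0,0,150,0,0, 0,0,190,0,0, 0,0,230,0,0, 0,0,270,0,0]' 30
python3 - <<'E'
from h import *
t=np.array([.563,-.1145]);a=np.radians(-7);R=np.array([[np.cos(a),-np.sin(a)],[np.sin(a),np.cos(a)]])
for p in [(-.052,0),(.05,0)]: print(R@p+t)
E
```

```text
t: 14.9
tool_pos: [0.4479, 0.2985, 0.2876]
orientation: [-0.628, -3.077, 0.001]
force: [0.5, 0.0, -1.4]
opening: 0.0356
gripper_force: 30.0
[ 0.5113876  -0.10816279]
[ 0.61262731 -0.12059347]
```

```bash
python3 -m inch '[0,0,40,0,0, 0,0,78,0,0, 63,-407,78,16,0, 63,-407,78,16,0, 63,-407,78,16,0, 63,-407,78,16,0, 63,-407,78,16,0, 63,-407,78,16,0, 63,-407,78,16,0, 63,-407,78,16,0]'
python3 -m inch '[10,-70,0,0,0, 10,-70,0,0,0, 10,-70,0,0,0, 10,-70,0,0,0, 10,-70,0,0,0]'
```

```text
t: 15.73
tool_pos: [0.498, -0.0249, 0.3637]
orientation: [-0.194, -3.135, -0.0]
force: [1.8, 0.1, -0.8]
opening: 0.0361
gripper_force: 30.0
t: 16.15
tool_pos: [0.5083, -0.0927, 0.3637]
orientation: [-0.195, -3.134, -0.001]
force: [-0.5, 0.1, -1.4]
opening: 0.0359
gripper_force: 30.0
```

```bash
python3 -m inch '[3,-15,-40,0,0, 3,-15,-80,0,0, 3,-15,-120,0,0, 3,-15,-160,0,0, 3,-15,-200,0,0, 3,-15,-240,0,0, 3,-15,-280,0,0, 3,-15,-310,0,0, 3,-15,-325,0,0, 3,-15,-325,0,0]'
python3 -m inch '[0,0,-4,0,0, 0,0,-7,0,0, 0,0,-7,0,0]'
```

```text
t: 16.98
tool_pos: [0.5078, -0.1051, 0.0344]
orientation: [-0.19, -3.128, -0.004]
force: [-0.8, -0.0, -2.3]
opening: 0.0359
gripper_force: 30.0
t: 17.23
tool_pos: [0.5128, -0.1079, 0.0335]
orientation: [0.193, 3.133, -0.001]
force: [-0.5, 0.0, -1.4]
opening: 0.0358
gripper_force: 30.0
```

```bash
python3 -m inch '[0,0,-2,0,0, 0,0,-3,0,0, 0,0,-3,0,0]'
python3 -m inch '[0,0,0,0,65, 0,0,0,0,65, 0,0,0,0,65, 0,0,0,0,65, 0,0,40,0,65, 0,0,80,0,65, 0,0,120,0,65, 0,0,160,0,65, 0,0,200,0,65, 0,0,240,0,65]'
python3 -m inch '[0,0,80,0,80, 0,40,90,0,80, 20,380,90,0,80, 20,380,90,0,80, 20,380,90,0,80, 20,380,90,0,80, 20,380,90,0,80, 20,380,90,0,80, 20,380,90,0,80, 20,380,90,0,80]'
python3 - <<'E'
from h import *
c=cam('scene');save(c,'sc4.png',(330,200,570,380),3.3)
print(onz(c,[(424,300)],.044))
E
```

```text
t: 17.48
tool_pos: [0.512, -0.1082, 0.0297]
orientation: [0.194, 3.134, -0.0]
force: [-0.7, 0.4, -1.3]
opening: 0.0359
gripper_force: 30.0
t: 18.32
tool_pos: [0.5111, -0.108, 0.2713]
orientation: [0.194, 3.135, -0.0]
force: [1.8, -0.4, 0.3]
opening: 0.0604
gripper_force: 0.0
t: 19.15
tool_pos: [0.53, 0.2531, 0.3585]
orientation: [0.194, 3.135, 0.0]
force: [0.5, -1.1, 1.0]
opening: 0.074
gripper_force: 0.0
[[0.60227444 0.28997154 0.044     ]]
```

View pics/sc4.png

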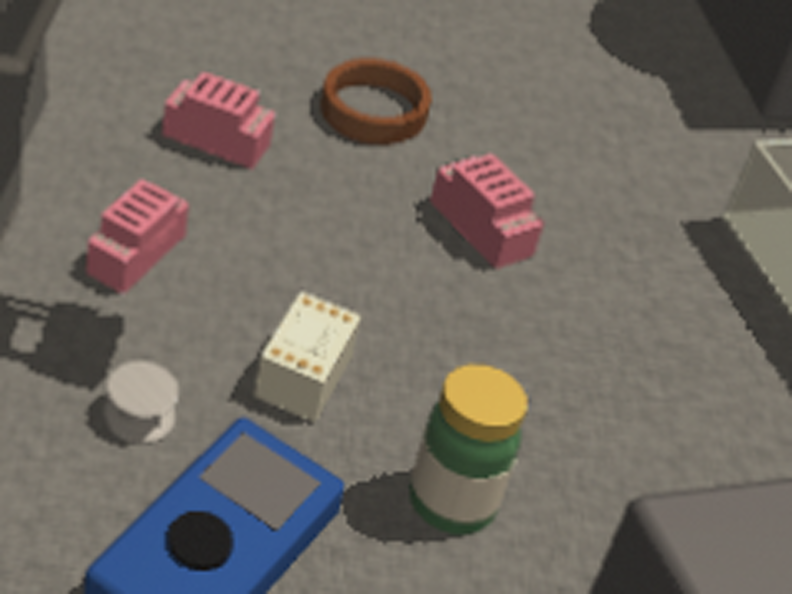

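The white block at crop (308,338), with screw dots, is the relay. The round item at (143,395) is the reel.

Run:
```python
from h import *
c=cam('scene');q=np.array([(300,293),(360,317),(322,380),(262,352)])/3.3+[330,200]
P=onz(c,q,.044)[:,:2];v=(P[2]+P[3]-P[0]-P[1])/2;print(P.mean(0),np.linalg.norm(v),np.linalg.norm(P[1]-P[0]),np.degrees(np.arctan2(v[1],v[0])))
w=cam('wrist');hs=cv2.cvtColor(w['image'],cv2.COLOR_BGR2HSV);m=cv2.inRange(w['image'],(150,190,190),(255,255,255));m=cv2.morphologyEx(m,cv2.MORPH_CLOSE,np.ones((9,9)))
for k in cv2.findContours(m,0,2)[0]:
    if cv2.contourArea(k)>300:
        r=cv2.minAreaRect(k);B=onz(w,cv2.boxPoints(r),.044)[:,:2];print(r,B.mean(0),[ (np.linalg.norm(B[i+1]-B[i]).round(3),np.degrees(np.arctan2(*(B[i+1]-B[i])[::-1])).round(1)) for i in range(3)])
print(w['s']['tool_pos'],proj(w,[(P[:,0].mean(),P[:,1].mean(),.044)]))
```

```text
[0.60671626 0.29071856] 0.06783354152771294 0.04504325495817777 -20.884764001963852
((282.9000549316406, 300.20001220703125), (35.7770881652832, 41.59086227416992), 26.56505012512207) [0.65683978 0.18221501] [(np.float64(0.057), np.float64(146.4)), (np.float64(0.045), np.float64(55.0)), (np.float64(0.058), np.float64(-32.4))]
((361.6198425292969, 253.53060913085938), (37.581642150878906, 57.16614532470703), 14.322718620300293) [0.60677616 0.28823088] [(np.float64(0.073), np.float64(160.0)), (np.float64(0.046), np.float64(68.8)), (np.float64(0.074), np.float64(-18.6))]
((458.9168395996094, 72.14778137207031), (58.09911346435547, 27.177427291870117), 22.2490234375) [0.40720937 0.4185633 ] [(np.float64(0.029), np.float64(152.4)), (np.float64(0.067), np.float64(63.8)), (np.float64(0.029), np.float64(-26.3))]
[0.5292786  0.25658618 0.3574102 ] [[363.56613176 253.79238103]]
```

Run:
```python
from h import *
c=cam('scene');J=onz(c,[(330+483/3.3,200+390/3.3)],.11)[0];d=J[:2]-[.607,.2885];a=np.radians(70);u=np.array([np.cos(a),np.sin(a)]);v=np.array([u[1],-u[0]])
print(J,d@u,d@v, onz(c,[(330+240/3.3,200+420/3.3),(330+343/3.3,200+485/3.3)],.04))
```

```text
[0.69443741 0.38918493 0.11      ] 0.12451824394449218 0.04772801233686948 [[0.68973609 0.2471839  0.04      ]
 [0.7296365  0.31506214 0.04      ]]
```

```bash
python3 -m inch '[35,17,-40,-6,75, 72,34,-80,-13,75, 72,34,-120,-13,75, 72,34,-160,-13,75, 72,34,-200,-13,75, 72,34,-230,-13,75, 72,34,-230,-13,75, 72,34,-230,-13,75]'
python3 -m inch '[0,0,-40,0,75, 0,0,-80,0,75, 0,0,-103,0,75, 0,0,-103,0,75, 0,0,-103,0,0, 0,0,-103,0,0, 0,0,-103,0,0, 0,0,-103,0,0, 0,0,-103,0,0, 0,0,-103,0,0]' 30
```

```text
t: 20.02
tool_pos: [0.5999, 0.2822, 0.1243]
orientation: [-0.55, -3.086, 0.007]
force: [-0.1, 0.7, -0.5]
opening: 0.0697
gripper_force: 0.0
t: 20.85
tool_pos: [0.605, 0.2862, 0.0291]
orientation: [0.547, 3.088, 0.005]
force: [1.0, 0.7, 8.4]
opening: 0.0456
gripper_force: 30.0
```

```bash
python3 -m inch '[0,0,40,0,0, 0,0,80,0,0, 0,0,120,0,0, 0,0,160,0,0, 0,0,200,0,0, 0,0,240,0,0, 0,0,280,0,0, 0,0,320,0,0, 0,0,345,0,0, 0,0,345,0,0]'
python3 -m inch '[3,-407,0,13,0, 3,-407,0,13,0, 3,-407,0,13,0, 3,-407,0,13,0, 3,-407,0,13,0, 3,-407,0,13,0, 3,-407,0,13,0, 3,-407,0,13,0, 3,-407,0,13,0, 3,-407,0,13,0]'
python3 -m inch '[0,0,0,0,0, 0,0,0,0,0]'
python3 - <<'E'
from h import *
c=cam('wrist');save(c,'w5.png');print(c['s']['tool_pos'],c['s']['orientation'])
E
```

```text
t: 21.68
tool_pos: [0.6038, 0.2855, 0.3802]
orientation: [0.546, 3.082, 0.01]
force: [0.8, -0.2, -0.1]
opening: 0.0458
gripper_force: 30.0
t: 22.52
tool_pos: [0.6044, -0.1252, 0.3696]
orientation: [-0.196, -3.135, 0.001]
force: [0.5, -0.4, -1.3]
opening: 0.0455
gripper_force: 30.0
t: 22.68
tool_pos: [0.6046, -0.1239, 0.3692]
orientation: [-0.2, -3.134, -0.0]
force: [0.8, 0.4, -1.7]
opening: 0.0458
gripper_force: 30.0
[ 0.60463954 -0.12390289  0.36923862] [-1.99625164e-01 -3.13377240e+00 -4.89410170e-04]
```

View pics/w5.png

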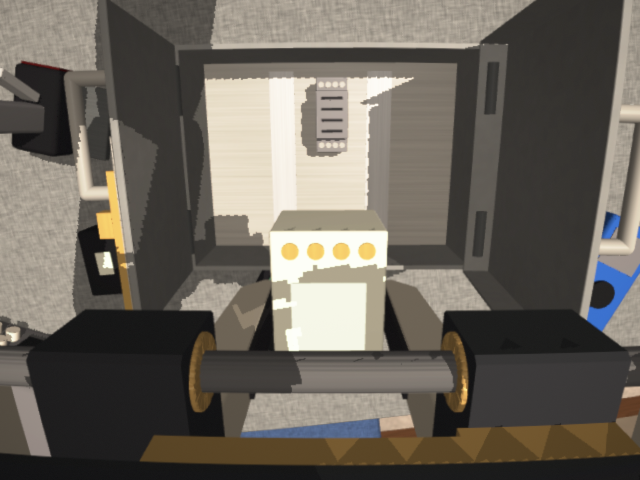

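```bash
python3 -m inch '[8,3,-40,0,0, 8,3,-80,0,0, 8,3,-120,0,0, 8,3,-160,0,0, 8,3,-200,0,0, 8,3,-240,0,0, 8,3,-280,0,0, 8,3,-310,0,0, 8,3,-320,0,0, 8,3,-320,0,0]'
python3 -m inch '[0,0,-4,0,0, 0,0,-6,0,0, 0,0,-8,0,0, 0,0,-8,0,0, 0,0,-8,0,0]'
```

```text
t: 23.57
tool_pos: [0.6105, -0.1166, 0.0464]
orientation: [-0.191, -3.129, -0.003]
force: [-0.3, 0.4, -1.3]
opening: 0.0457
gripper_force: 30.0
t: 23.98
tool_pos: [0.6142, -0.1193, 0.0436]
orientation: [0.194, 3.133, -0.001]
force: [0.2, -0.1, -0.5]
opening: 0.0456
gripper_force: 30.0
```

```bash
python3 -m inch '[0,0,-2,0,0, 0,0,-2,0,0, 0,0,-2,0,60, 0,0,-2,0,60, 0,0,-2,0,60, 0,0,40,0,60, 0,0,80,0,60, 0,0,120,0,60, 0,0,160,0,60, 0,0,200,0,60]'
python3 -m inch '[0,0,40,0,60, 0,0,80,0,60, 0,0,120,0,60, -30,-40,130,-7,75, -60,-80,130,-14,75, -90,-120,130,-21,75, -110,-160,130,-28,75, -120,-200,130,-35,75, -130,-230,130,-42,75, -140,-250,130,-50,75]'
python3 -m inch '[0,-10,0,-53,75, 0,-10,0,-53,75, 0,-10,0,-53,75, 0,-10,0,-53,75, 0,-10,0,-53,75, 0,-10,0,-53,75, 0,-10,0,-53,75, 0,-10,0,-53,75, 0,-10,0,-53,75, 0,-10,0,-53,75]'
python3 - <<'E'
from h import *
c=cam('wrist');save(c,'w6.png');np.save('pics/w6.npy',c['image']);print(c['s']['tool_pos'],c['s']['orientation'],c['E'].tolist(),c['D'])
E
```

```text
t: 24.82
tool_pos: [0.6129, -0.1189, 0.244]
orientation: [-0.194, -3.135, -0.0]
force: [0.8, 0.6, 0.1]
opening: 0.0558
gripper_force: 0.0
t: 25.65
tool_pos: [0.4722, -0.3708, 0.3722]
orientation: [1.489, 2.766, -0.0]
force: [0.5, 0.1, -0.6]
opening: 0.0694
gripper_force: 0.0
t: 26.48
tool_pos: [0.4732, -0.379, 0.372]
orientation: [-2.559, -1.821, 0.0]
force: [0.4, 0.2, -0.4]
opening: 0.0696
gripper_force: 0.0
[ 0.47323887 -0.3790061   0.37202657] [-2.55941864e+00 -1.82124518e+00  1.16636679e-04] [[0.9450013816873181, -0.3270657963570765, -0.0005945270161906752, -0.5708076629477493], [-0.3158811385241004, -0.9131534991601985, 0.2576233554944203, -0.2678278840963586], [-0.08480268235014442, -0.24326662702639243, -0.9662452345245613, 0.485716766515727], [0.0, 0.0, 0.0, 1.0]] [-0.06887446  0.          0.          0.          0.        ]
```

View pics/w6.png

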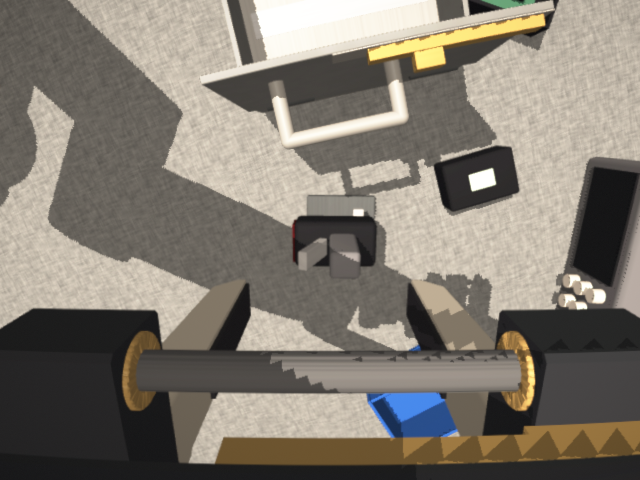

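Run:
```python
import numpy as np,cv2
g=cv2.cvtColor(np.load('pics/w6.npy'),cv2.COLOR_BGR2GRAY)
for y in range(226,288,3): print(y,' '.join('%3d'%v for v in g[y,290:384:3]))
```

```text
226 148  59  43  50  50  50  50  50  50  51  50  49  50  50  50  49  49  49  50  50  50  50  49  50  49  48  49  49  39  85 105 187
229 100  55  42  51  51  52  51  51  51  50  50  50  51  50  50  50  50  51  51  52  51  51  50  51  50  50  50  50  40  88  99 102
232 100  55  43  49  50  51  51  50  50  50  50  50  50  50  51  52  51  51  52  52  51  50  50  50  50  50  49  50  38  87 105 102
235  98  59  43  50  50  51  50  50  49  50  50  50  50  58  98  97  96  96  95  94  92  82  49  49  49  50  48  50  38  98 108 101
238 107  39  42  50  51  49  50  50  50  68 123 115  84  73 100  99  98  97  97  96  95  91  44  47  48  48  48  48  38  99 106  99
241 104  38  24  44  48  49  48  50 113 143 158 151 103  69 101 101 100  98  98  96  96  95  63  34  48  48  48  48  38 101 106 101
244 104  40  24  26  27  39  60 105 109 113 115 120 100  71 102 102 101 100  99  98  96  96  77  28  36  47  49  48  38 100 101  97
247 101  39  24  27  32  84 107 109 115 113 114 114  93  51 101 102 102 102 101  99  99  97  87  32  28  36  46  47  37  99 106 107
250 106  40  25  60 105 109 114 115 112 114 
[... 971 characters left out ...]
  95  86 109 109 111 101 101 104 104 104
274  96  98  98 103 107 100 107 102 104 107 104 101 100  90  91  96  96  96  96  96  96  95  94  86 104 105 111  97 103 109 101  98
277 104 109 100 104 102 101 101  99  97 105 108 101 106 105  87  90  90  87  87  88  87  87  89 104 100 100 109 112 107 101 106 104
280 108 106  99 101 101 105 101 101 101 100 114 109 106 105 101 102 101  99 106 103 104 109 110  98  96 102 104 109 105 105 104  98
283 108 108 102 106 108 107 102 103 103 101 110 102 102 106 103 106 108 106 106 107 103 105 106  99  93  97 101 109 106 109 104 102
286 108 105 102 102 101 105 108 104 103 101 107 107 108 105 104 106  99  97 104 107 105 110 111 106 103 100 103 110 105  99  96 101
```

Run:
```python
from h import *
c=cam('wrist')
G=onz(c,[(344.7,263.7),(330,250),(330,277),(359,250),(359,277)],.167)[:,:2];L=onz(c,[(302.5,260.5)],.1525)[0,:2]
print(G,L);e=(G[3]+G[4]-G[1]-G[2])/2;print(np.linalg.norm(e),np.degrees(np.arctan2(-e[1],-e[0])),(L-G[0]),np.degrees(np.arctan2(*(L-G[0])[::-1])))
o=c['s']['orientation'];print(c['s']['tool_pos'],np.degrees(2*np.arctan2(o[1],o[0]))-90)
d=(L-G[0])/np.linalg.norm(L-G[0]);m=G[0]+d*.013;print('target',m,(m-c['s']['tool_pos'][:2])*1e3)
```

```text
[[ 0.47094497 -0.43395309]
 [ 0.46202068 -0.41629149]
 [ 0.45309766 -0.44220203]
 [ 0.48823729 -0.42535583]
 [ 0.47980434 -0.45144654]] [ 0.43110983 -0.42169014]
0.028000395118780816 160.91690507806314 [-0.03983514  0.01226295] 162.88940614766597
[ 0.47326744 -0.37899856  0.37202595] -379.1129672314862
target [ 0.45852037 -0.43012827] [-14.74707011 -51.12971037]
```

```bash
python3 -m inch '[-10,-52,0,1,97, -10,-52,0,1,97, -10,-52,-40,1,97, -10,-52,-80,1,97, -10,-52,-120,1,97, -10,-52,-155,1,97, -10,-52,-180,1,97, -10,-52,-210,1,97, -10,-52,-240,1,97, -10,-52,-256,1,97]' 30
python3 -m inch '[0,0,0,0,97, 0,0,0,0,0, 0,0,0,0,0, 0,0,0,0,0, 0,0,0,0,0, 0,0,0,0,0, 0,0,0,0,0, 0,0,0,0,0]'
```

```text
t: 27.42
tool_pos: [0.4617, -0.4295, 0.1117]
orientation: [-2.541, -1.839, 0.001]
force: [0.5, 0.2, -1.0]
opening: 0.0901
gripper_force: 0.0
t: 28.08
tool_pos: [0.4631, -0.4314, 0.117]
orientation: [2.545, 1.841, -0.001]
force: [-5.3, 1.9, 3.8]
opening: 0.0482
gripper_force: 2.9
```

```bash
python3 -m inch '[0,0,0,0,0, 0,0,0,0,0, 0,0,0,0,0, 0,0,0,0,0]' 40
```

```text
t: 28.42
tool_pos: [0.4654, -0.4322, 0.1169]
orientation: [2.542, 1.838, 0.003]
force: [10.4, -6.2, -2.5]
opening: 0.0418
gripper_force: 40.0
```

```bash
python3 -m inch '[0,0,0,0,97, 0,0,0,0,97, 0,0,0,0,97, 0,0,0,0,97, 0,0,0,0,97, 0,0,0,0,97, 0,0,30,0,97, 0,0,70,0,97, 0,0,110,0,97, 0,0,150,0,97]'
python3 -m inch '[0,0,40,0,40, 0,20,60,7,40, 10,40,60,14,40, 20,80,60,21,40, 30,100,60,28,40, 40,119,60,36,40, 42,119,60,43,40, 42,119,60,50,40, 42,119,60,57,40, 42,119,60,64,40]'
python3 -m inch '[0,0,0,37,40, 0,0,0,37,40, 0,0,0,37,40, 0,0,0,37,40, 0,0,0,37,40, 0,0,0,37,40, 0,0,0,37,40]'
python3 - <<'E'
from h import *
c=cam('wrist');save(c,'w7.png');print(c['s']['tool_pos'],c['s']['orientation'])
P=[(.5270-.019-.04,-.1604-.151+.005,.211),(.5270-.019,-.1604-.151,.211),(.5270-.019+.045,-.317,.211)];print(proj(c,P))
E
```

```text
t: 29.25
tool_pos: [0.4636, -0.4309, 0.2683]
orientation: [2.545, 1.841, 0.001]
force: [0.4, -0.3, -0.9]
opening: 0.09
gripper_force: 0.0
t: 30.08
tool_pos: [0.5061, -0.3118, 0.327]
orientation: [1.177, 2.911, -0.0]
force: [0.0, -0.3, 0.2]
opening: 0.0375
gripper_force: 0.0
t: 30.67
tool_pos: [0.5057, -0.3121, 0.3267]
orientation: [0.206, 3.133, -0.001]
force: [0.1, 0.0, 0.5]
opening: 0.0368
gripper_force: 0.0
[ 0.50573481 -0.31206003  0.3267301 ] [ 2.06415813e-01  3.13344801e+00 -7.58433801e-04]
[[331.19750925 182.3620501 ]
 [331.45596749 238.40810469]
 [331.74903238 296.85222049]]
```

View pics/w7.png

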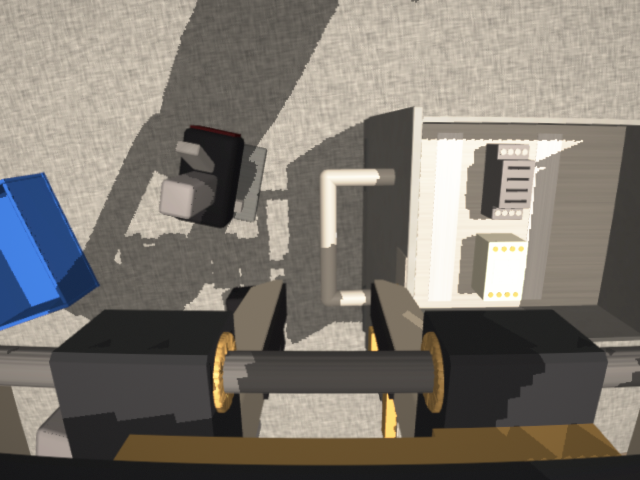

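```bash
python3 -m inch '[0,-1,-40,0,40, 0,-1,-80,0,40, 0,-1,-115,0,40, 0,-1,-134,0,40, 0,-1,-134,0,40, 0,-1,-134,0,0, 0,-1,-134,0,0, 0,-1,-134,0,0, 0,-1,-134,0,0, 0,-1,-134,0,0]' 20
python3 -m inch '[1,9,3,0,0, 2,18,6,0,0, 3,27,8,0,0, 4,35,9,0,0, 6,44,9,0,0, 7,53,9,0,0, 8,62,8,0,0, 9,71,6,0,0, 10,79,3,0,0, 11,87,1,0,0]'
python3 -m inch '[1,8,-4,0,0, 2,16,-8,0,0, 3,24,-13,0,0, 4,31,-18,0,0, 5,38,-24,0,0, 6,44,-30,0,0, 7,50,-37,0,0, 7,55,-44,0,0, 8,60,-52,0,0, 8,63,-59,0,0]'
```

```text
t: 31.55
tool_pos: [0.5066, -0.3126, 0.1947]
orientation: [0.203, 3.132, 0.0]
force: [-0.5, 4.5, 4.8]
opening: 0.0112
gripper_force: 20.0
t: 32.38
tool_pos: [0.5174, -0.2254, 0.1941]
orientation: [0.203, 3.132, -0.001]
force: [3.4, -3.7, 2.0]
opening: 0.0113
gripper_force: 20.0
t: 33.22
tool_pos: [0.5245, -0.1619, 0.1332]
orientation: [0.203, 3.135, 0.002]
force: [5.4, 2.2, 2.6]
opening: 0.0113
gripper_force: 20.0
```

```bash
python3 -m inch '[0,1,-3,0,0, 0,1,-6,0,0, 0,1,-6,0,0, 0,1,-6,0,0]' 30
```

```text
t: 33.55
tool_pos: [0.5252, -0.1614, 0.1312]
orientation: [0.203, 3.133, 0.001]
force: [-5.1, 5.4, 25.0]
opening: 0.011
gripper_force: 30.0
```

```bash
python3 -m inch '[0,0,4,0,40, 0,0,4,0,40, 0,0,40,0,40, 0,0,75,0,40, 36,13,75,0,40, 72,26,70,0,40, 72,26,40,0,40, 72,26,5,0,40, 72,26,-11,0,40, 72,26,-11,0,40]'
python3 -m inch '[0,0,0,0,40, 0,0,0,0,40]'
```

```text
t: 34.38
tool_pos: [0.5922, -0.1343, 0.1096]
orientation: [-0.203, -3.124, -0.005]
force: [-0.1, 1.3, -0.6]
opening: 0.0369
gripper_force: 0.0
t: 34.55
tool_pos: [0.5964, -0.1362, 0.118]
orientation: [0.204, 3.135, -0.0]
force: [0.4, -0.2, -0.5]
opening: 0.0373
gripper_force: 0.0
```

```bash
python3 -m inch '[0,0,-3,0,0, 0,0,-3,0,0, 0,0,-3,0,0, 0,0,-3,0,0, 0,0,-3,0,0, 0,0,-3,0,0]' 25
python3 -m inch '[4,0,0,0,0, 9,-1,0,0,0, 14,-2,0,0,0, 19,-2,0,0,0, 24,-3,0,0,0, 28,-3,0,0,0, 30,-4,0,0,0, 30,-4,0,0,0, 30,-4,0,0,0]'
```

```text
t: 35.05
tool_pos: [0.5969, -0.1352, 0.115]
orientation: [0.203, 3.134, 0.002]
force: [0.6, 5.5, 2.7]
opening: 0.0117
gripper_force: 25.0
t: 35.8
tool_pos: [0.6233, -0.1385, 0.1146]
orientation: [-0.202, -3.127, -0.003]
force: [-20.5, 8.8, 17.9]
opening: 0.0119
gripper_force: 25.0
```

```bash
python3 -m inch '[-3,0,0,0,40, -3,0,0,0,40, -3,0,0,0,40, -3,0,40,0,40, -3,0,80,0,40, -3,0,120,0,40, -3,0,160,0,40, -3,0,200,0,40, -5,20,230,0,40, -10,50,235,0,40]'
python3 -m inch '[-8,60,0,0,30, -16,100,0,0,30, -24,140,0,0,30, -27,177,0,0,30, -27,177,0,0,30, -27,177,0,0,30, -27,177,0,0,30]'
python3 - <<'E'
from h import *
c=cam('wrist');save(c,'w8.png');print(c['s']['tool_pos'],c['s']['orientation'])
E
```

```text
t: 36.63
tool_pos: [0.6185, -0.0926, 0.3567]
orientation: [0.209, 3.124, -0.004]
force: [1.5, 1.0, 1.3]
opening: 0.0375
gripper_force: 0.0
t: 37.22
tool_pos: [0.5895, 0.0871, 0.349]
orientation: [0.201, 3.135, -0.001]
force: [0.5, -1.2, 0.4]
opening: 0.0279
gripper_force: 0.0
[0.58953841 0.0871116  0.34900586] [ 2.01365410e-01  3.13497412e+00 -1.09672152e-03]
```

View pics/w8.png

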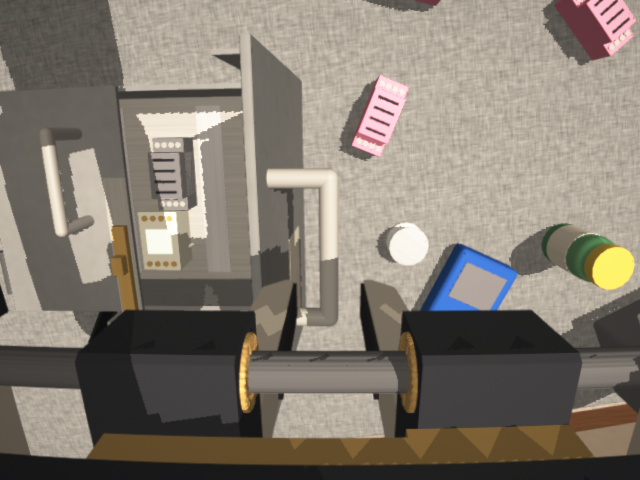

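```bash
python3 -m inch '[0,0,-40,0,30, 0,0,-75,0,30, 0,0,-88,0,30, 0,0,-88,0,30, 0,0,-88,0,0, 0,0,-88,0,0, 0,0,-88,0,0, 0,0,-88,0,0, 0,0,-88,0,0]' 20
python3 -m inch '[-1,-12,3,0,0, -3,-24,5,0,0, -4,-37,6,0,0, -6,-49,6,0,0, -7,-62,6,0,0, -9,-74,4,0,0, -10,-87,1,0,0, -12,-99,-2,0,0, -13,-111,-7,0,0, -15,-122,-12,0,0]'
python3 -m inch '[-1,-11,-6,0,0, -3,-21,-13,0,0, -4,-31,-21,0,0, -5,-40,-29,0,0, -6,-49,-38,0,0, -7,-57,-48,0,0, -8,-64,-58,0,0, -9,-71,-69,0,0, -9,-77,-80,0,0, -10,-80,-91,0,0]'
```

```text
t: 38.02
tool_pos: [0.5908, 0.0869, 0.2641]
orientation: [0.204, 3.13, 0.001]
force: [0.8, -0.3, 6.2]
opening: 0.0113
gripper_force: 20.0
t: 38.85
tool_pos: [0.5747, -0.0363, 0.2495]
orientation: [0.204, 3.133, -0.0]
force: [4.7, 2.4, 1.1]
opening: 0.0117
gripper_force: 20.0
t: 39.68
tool_pos: [0.5638, -0.116, 0.1567]
orientation: [-0.204, -3.134, 0.001]
force: [-1.2, 11.9, 32.9]
opening: 0.0117
gripper_force: 20.0
```

```bash
python3 -m inch '[0,0,-3,0,0, 0,0,-3,0,0, 0,0,-3,0,0]' 30
python3 -m inch '[0,0,4,0,30, 0,0,4,0,30, 0,0,4,0,30, 0,0,40,0,30, 0,0,80,0,30, 0,0,120,0,30, 0,0,160,0,30, -20,0,200,0,30, -60,0,200,0,30, -100,0,200,0,30]'
python3 -m inch '[0,40,0,0,30, 0,80,0,0,30, 0,120,0,0,30, 0,160,0,0,30, 0,200,0,0,30, 0,240,0,0,30, 0,240,0,0,30]'
python3 - <<'E'
from h import *
a=cam('side')['image'];b=cam('scene')['image'][180:400,120:560]
cv2.imwrite('pics/fin.png',np.vstack([cv2.resize(a[90:470,90:560],(560,300)),cv2.resize(b,(560,280))]))
E
```

```text
t: 39.93
tool_pos: [0.564, -0.1159, 0.1553]
orientation: [-0.204, -3.135, 0.002]
force: [-4.7, -0.0, 7.6]
opening: 0.0109
gripper_force: 30.0
t: 40.77
tool_pos: [0.4649, -0.1155, 0.3581]
orientation: [0.202, 3.13, -0.003]
force: [1.2, -0.7, -0.5]
opening: 0.0279
gripper_force: 0.0
t: 41.35
tool_pos: [0.4634, 0.1312, 0.3546]
orientation: [-0.194, -3.135, -0.004]
force: [0.3, 0.0, 0.0]
opening: 0.0282
gripper_force: 0.0
```

View pics/fin.png

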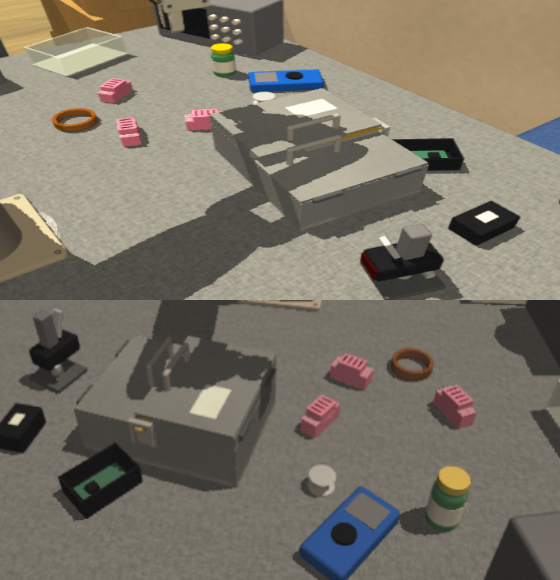

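Run:
```python
from h import *
for n,(x0,y0,x1,y1) in(('scene',(260,235,310,280)),('side',(322,210,380,248))):
    for im in(np.load('pics/%s0.npy'%n),cam(n)['image']):
        m=cv2.inRange(im[y0:y1,x0:x1],(130,165,165),(255,255,255));k=max(cv2.findContours(m,0,2)[0],key=cv2.contourArea);M=cv2.moments(k);r=cv2.boundingRect(k);print(n,M['m00'],M['m10']/M['m00'],M['m01']/M['m00'],r)
```

```text
scene 491.0 24.916496945010184 24.245756958587915 (9, 11, 33, 27)
scene 475.0 24.997192982456138 24.5919298245614 (9, 12, 33, 26)
side 1879.5 26.804380597676683 17.373060211049037 (0, 0, 58, 38)
side 1465.5 29.16729216422154 13.79483680200159 (0, 0, 58, 38)
```

```bash
python3 -c "
from h import *
print(job.close_job())"
```

```text
the job is handed in; nothing more can be done
None
```

The job is handed in, about 41 s into the 210 s limit: both leaves were opened, the only two modules present (one grey power, one relay) stand inside, the scan was triggered, then the passive leaf, bolt and active leaf were shut in order. The pink look-alikes and other bench items were left alone, and the hand-in call returned no verdict.

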